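# Aim the extraction nozzle at the mended vase

### The job

The glue on the tall blue flowered vase is still setting. By its red handle, lift the lever of the green extraction nozzle out of its parking notch, swing the nozzle round to point at the vase, on whichever of the three cork pads it stands, and lower the lever fully into the notch there. Then let go, and leave everything on the pads, and the jars beside them, where they are.

Things in the scene. Friction and masses are not known exactly. Their poses are not given: they have to be found in the camera images.
- stand: Fixed grey foot and column with three cork pads and a notched steel quadrant. Origin on the table top, on the nozzle's vertical turning axis, z up. Pads (104 mm across, 12 mm high) lie at radius 190 mm, at -0.6, 0 and +0.6 rad from its own x axis (counter-clockwise from above). Across the axis from the pads is the quadrant: teeth at radius 75 to 95 mm, tops 80 mm above the table.
- swing (a joint): Turning angle of nozzle head and lever about the stand's axis, rad, counter-clockwise from above. At q the nozzle points in direction q of the stand's frame, the lever in q + pi. Working notches at -0.6, 0, +0.6, one for each pad, 0.07 rad play each way. Starts anywhere in the wide parking notch, -1.31 to -1.09. Friction about 0.1 N m; teeth stop it unless lifted. Range -1.45 to 0.8.
- lift (a joint): Height of head and lever above fully lowered, m, 0 to 0.032. Teeth rise 16 mm above the lowered lever's underside: it turns freely above about 0.018. Weight and spring (4 to 9 N together, plus 25 N s/m damping) pull it down: released over a notch it drops in by itself, between notches it stays up on a tooth.
- grip (a point): Point to hold, on the axis of the upright red handle at the lever's end, 120 mm from the turning axis, 118 mm above the table when lowered; moves with the lever. The handle is a 22 mm round post from 82 to 134 mm above the table (lowered), with a 28 mm wide cap up to 144 mm. The steel lever below is a 12 mm round bar, top at 76 mm. The green hub on the turning axis is 54 mm across, top at 126 mm.
- mouth (a point): Middle of the nozzle's round black mouth (62 mm across), 110 mm from the turning axis and 98 mm above the table when lowered; moves with the lever. It is 80 mm, seen from above, from the middle of the pad that the nozzle points at.
- pad0 (a point): Middle of the top of the pad at -0.6 rad.
- pad1 (a point): Middle of the top of the pad at 0 rad.
- pad2 (a point): Middle of the top of the pad at +0.6 rad.
- vase: Blue vase with painted flowers, round belly and a narrower, jagged, partly plain white neck, 81 mm across, 155 mm tall, loose, upright on one of the three pads. Origin: centre of its underside.
- pet_bottle: White bottle with a blue cap, 74 mm across, 110 mm tall, loose on another pad. Origin: centre of its underside.
- sherd: Flat blue flowered sherd, 71x53x14 mm, loose on the remaining pad. Origin: centre of its underside.
- jar_orange: Jar with an orange lid, 86 mm across, 111 mm tall, loose on the table to the right. Origin: centre of its underside.
- jar_honey: Glass jar with a red lid, 72 mm across, 95 mm tall, loose on the table to the right. Origin: centre of its underside.

How it is judged:
On the way:
1. the lever is lifted out of its parking notch (more than 16 mm) (value of joint lift above 0.016 m), for 0.1 s.
At the end, for the whole second after the job is handed in: The nozzle points at the vase (the mouth point within 97 mm of the vase's axis, seen from above; 80 mm when aimed exactly), the lever is down in the notch (lift under 4 mm) and at rest, and the vase still stands upright on its pad (horizontal distance between mouth and vase below 0.097 m and value of joint lift below 0.004 m and velocity of joint swing between -0.05 and 0.05 rad/s and velocity of joint lift between -0.01 and 0.01 m/s and horizontal distance between vase and stand below 0.21 m and angle between vase's own z axis and vertical below 0.15 rad); the robot touches nothing.
It fails at once if the vase is moved by more than 20 mm (distance of vase from where it was at the start of the episode above 0.02 m).
It fails at once if the bottle is moved by more than 20 mm (distance of pet_bottle from where it was at the start of the episode above 0.02 m).
It fails at once if the sherd is moved by more than 20 mm (distance of sherd from where it was at the start of the episode above 0.02 m).
It fails at once if the orange-lidded jar is moved by more than 30 mm (distance of jar_orange from where it was at the start of the episode above 0.03 m).
It fails at once if the red-lidded jar is moved by more than 30 mm (distance of jar_honey from where it was at the start of the episode above 0.03 m).
It also fails if it takes over 38 s, if anything falls off the work surface, if the arm or the gripper's body presses on something with over 40 N, if the wrist force passes 120 N, or if a joint passes its speed limit or range.

### The arm

A 6-joint arm with a two-finger parallel gripper is mounted at the origin on the work surface; the furniture and walls round the work are solid. World frame = base frame: x ahead of the robot, y to its left, z up, the work surface at z = 0. Lengths are in m, angles in rad, forces in N, time in s.
With the tool pointing down it reaches from about 0.35 to 0.975 m from the base axis. Payload 17.4 kg.
Tool frame: the origin (TCP) lies at the very end of the fingers, on their centre line; the grasp point (between the pads) lies 19 mm behind it (env.grip_point_offset is the distance from the TCP to the grasp point, in m); z points along the fingers, y is the line along which they close (so a half turn about z gives the same grasp; the last joint's range is limited). The gripper opens to 85 mm and grips with 20 to 120 N. Pads are 22 mm wide; open, the fingers measure 114 mm over their backs; the gripper's body (76 mm by 85 mm) begins 54 mm behind the grasp point. The pads swing forward as they close: fully open they stand 13 mm farther back than shut.
Start: joints at [1.112, 0.116, 1.442, -0, 1.584, -0.038], TCP at [0.276, 0.616, 0.204] pointing down, gripper open.
Joint ranges: [-2.83, 2.83], [-0.83, 2.19], [0.07, 2.5], [-1.14, 4.28], [0.01, 3], [-2.97, 2.97]. Speed limits (rad/s): [1.89, 1.89, 2.22, 3.14, 3.14, 3.14].

### API

Orientations are given as a rotation vector (axis times angle).
In Python, from workcell import env gives the robot as it stands. Calls block until the motion is done:
- env.movep(position, orientation): joint-space move of the TCP to a pose.
- env.servo_line(position, velocity=0.15, ori=None): straight line of the TCP; ori=None keeps the orientation; velocity is the mean speed in m/s.
- env.move_j(angles): joint-space move.
- env.set_gripper(opening, grip_force=None): opening from 0.0 (shut) to 1.0 (fully open); grip_force is the grip in N (None keeps the last); returns when the fingers have stopped.
- env.hold(seconds).
- env.solve_ik(position, orientation): joint angles nearest the present ones, or None.
- env.get_image(name): name is "scene" or "top" or "wrist"; returns a dict with "color" (420x560x3 uint8, red, green, blue), "K" (3x3 intrinsics, pixels), "world_to_cam" (4x4, takes a point from world to camera coordinates). Camera axes: x right, y up, looking along -z (the intrinsics and any distortion apply to the point x, -y, -z); pixel columns grow to the right and rows downward; lengths in m; the calibration is good to about 2 mm. A picture is of the moment at which its call begins. There is no depth.
A pose or a line that the arm cannot do raises env.Unreachable and nothing moves.
- env.hand_in(): hands the job in; it is judged then, once.
Readings, each from a call of its own:
- env.current_time(): time.
- env.current_joint_positions(): joint angles.
- env.current_joint_vel(): joint speeds.
- env.current_joint_torque(): joint torques, N m.
- env.current_ee_pos(): TCP position.
- env.current_tcp_rot(): TCP orientation.
- env.current_ft_force(): force on the tool from outside, world axes, zero at the start.
- env.current_ft_torque(): the same for the moment, N m.
- env.current_gripper_width(): opening from 0.0 (shut) to 1.0 (fully open).
- env.current_gripper_force(): force on a finger pad.
Only numpy, scipy, OpenCV 4.12 (cv2) and the standard library are available. Lean on these libraries where they do the work, as an engineer would, in place of code of your own. Each camera call takes 0.05 s, during which the arm holds its last target. There are 200 camera calls.

## Working session

There is one attempt and no reset: what is moved stays moved. The work goes in short steps, each a Python script; the robot and the scene stay as the last script left them, time stands still between calls to the robot, and variables do not carry over. Pictures are saved under pics/ and viewed, at most 10 in all, crops included, and the job is handed in when it is done.

```bash
mkdir -p pics; ls; python3 - <<'E'
from workcell import env
import cv2,numpy as np
for n in("scene","top"):
    d=env.get_image(n); cv2.imwrite(f"pics/{n}0.png",d["color"][:,:,::-1]); np.savez(f"pics/{n}0.npz",**{k:d[k] for k in("color","K","world_to_cam")})
    print(n,[k for k in d],d["K"].round(1).tolist(),d["world_to_cam"].round(3).tolist())
print(env.current_time())
E
```

```text
pics
scene ['color', 'K', 'world_to_cam'] [[407.7, 0.0, 281.0], [0.0, 407.7, 211.0], [0.0, 0.0, 1.0]] [[0.833, 0.553, -0.024, -0.35], [-0.217, 0.366, 0.905, 0.086], [0.51, -0.748, 0.425, -1.478], [0.0, 0.0, 0.0, 1.0]]
top ['color', 'K', 'world_to_cam'] [[519.7, 0.0, 273.7], [0.0, 519.7, 207.6], [0.0, 0.0, 1.0]] [[-0.006, -1.0, 0.006, -0.139], [0.999, -0.006, 0.046, -0.496], [-0.046, 0.007, 0.999, -1.565], [0.0, 0.0, 0.0, 1.0]]
0.1
```

View pics/scene0.png

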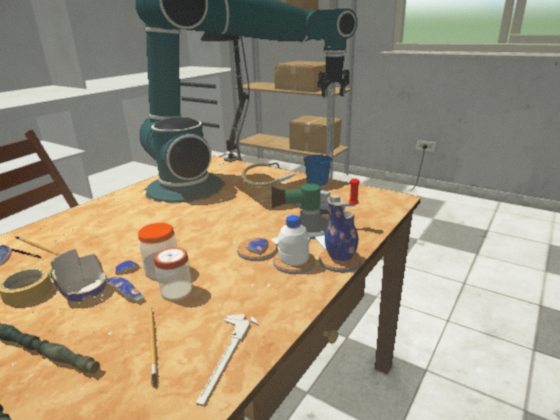

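View pics/top0.png

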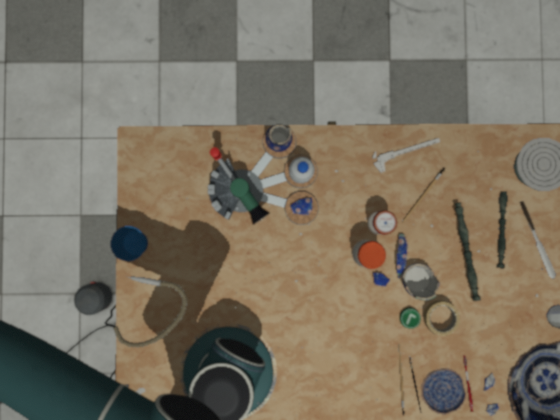

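The scene view shows the vase on the pad nearest the table edge, at (340,235). In the top view the red handle is at (215,153), the hub at (240,187), the mouth at (260,213), the vase at (279,136), the bottle at (301,169) and the sherd at (301,206). So the vase is on pad2 (+0.6). Next I'll enlarge the view to measure the stand's yaw.

```bash
cat > h.py <<'E'
import numpy as np,cv2
def ray(d,u,v):
    K=d["K"];T=d["world_to_cam"];R=T[:3,:3];c=-R.T@T[:3,3]
    p=np.array([(u-K[0,2])/K[0,0],-(v-K[1,2])/K[1,1],-1.]); r=R.T@p
    return c,r/np.linalg.norm(r)
def plane(d,u,v,z):
    c,r=ray(d,u,v); return c+r*(z-c[2])/r[2]
def cross(a,b):
    (c,r),(e,s)=a,b
    t=np.linalg.lstsq(np.c_[r,-s],e-c,rcond=None)[0]
    p,q=c+t[0]*r,e+t[1]*s
    return (p+q)/2,np.linalg.norm(p-q)
def proj(d,p):
    q=d["world_to_cam"][:3]@np.r_[p,1]; K=d["K"]
    return K[0,0]*q[0]/-q[2]+K[0,2], K[1,1]*-q[1]/-q[2]+K[1,2]
def blobs(img,lo,hi,box):
    hsv=cv2.cvtColor(img,cv2.COLOR_RGB2HSV); m=cv2.inRange(hsv,np.array(lo),np.array(hi))
    k=np.zeros_like(m);u0,v0,u1,v1=box;k[v0:v1,u0:u1]=m[v0:v1,u0:u1]
    n,l,s,c=cv2.connectedComponentsWithStats(k)
    return [(s[i].tolist(),c[i].round(1).tolist()) for i in np.argsort(-s[1:,4])[:2]+1]
E
python3 - <<'E'
from h import *
t=np.load("pics/top0.npz");s=np.load("pics/scene0.npz")
print("red top",blobs(t["color"],(0,150,90),(8,255,255),(195,120,235,170)), blobs(t["color"],(172,150,90),(180,255,255),(195,120,235,170)))
print("green top",blobs(t["color"],(45,60,20),(90,255,255),(205,160,270,220)))
print("red sc",blobs(s["color"],(0,150,90),(8,255,255),(335,165,375,215)),blobs(s["color"],(172,150,60),(180,255,255),(335,165,375,215)))
print("green sc",blobs(s["color"],(45,60,20),(95,255,255),(260,175,330,215)))
print("cap top",blobs(t["color"],(100,120,90),(130,255,255),(285,150,320,185)))
a=cv2.resize(t["color"][110:235,190:330],None,fx=5.7,fy=4.8*5.7/4.8,interpolation=cv2.INTER_CUBIC)[:600*1]
a=cv2.resize(t["color"][115:235,190:330],None,fx=5,fy=5,interpolation=cv2.INTER_CUBIC)
cv2.imwrite("pics/topz.png",a[:,:,::-1])
E
```

```text
red top [([210, 147, 12, 13, 106], [215.2, 152.8])] []
green top [([230, 178, 29, 33, 505], [243.4, 193.0])]
red sc [([349, 179, 10, 25, 188], [353.7, 191.2])] []
green sc [([285, 183, 35, 18, 313], [303.1, 190.9]), ([312, 206, 3, 3, 5], [313.0, 207.2])]
cap top [([298, 162, 10, 10, 81], [302.4, 166.7])]
```

View pics/topz.png

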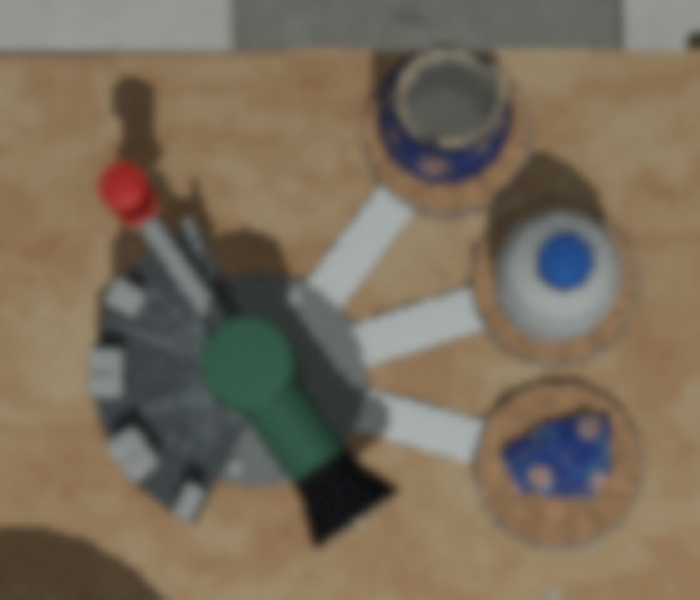

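The 5x crop has its hub top at (247,364), the red cap at (125,186) and the three pads centred at about (446,131), (555,280) and (558,463). I'll fit the stand pose from these.

```bash
python3 - <<'E'
from h import *
t=np.load("pics/top0.npz");s=np.load("pics/scene0.npz")
f=lambda x,y,z:plane(t,190+(x-2)/5,115+(y-2)/5,z)[:2]
W=np.array([f(247,364,.126),f(558,463,.012),f(555,280,.012),f(446,131,.012)])
cap=f(125,186,.144)
M=np.array([[0,0]]+[[.19*np.cos(a),.19*np.sin(a)] for a in(-.6,0,.6)])
a=(M-M.mean(0))@[1,1j]; b=(W-W.mean(0))@[1,1j]
yaw=np.angle((a.conj()*b).sum())
R=np.array([[np.cos(yaw),-np.sin(yaw)],[np.sin(yaw),np.cos(yaw)]])
o=W.mean(0)-R@M.mean(0)
print("stand",o,"yaw",yaw,"res mm",((W-M@R.T-o)*1000).round(1).tolist())
for c in(o,W[0]):
    d=cap-c; print("hub",c,"cap",cap,"r",np.hypot(*d),"q",(np.arctan2(d[1],d[0])-yaw)%(2*np.pi)-np.pi)
p,e=cross(ray(t,215.2,152.8),ray(s,353.7,191.2)); print("red tri",p,e)
E
```

```text
stand [ 0.54788203 -0.04360381] yaw -1.2511865602939594 res mm [[-0.5, -0.1], [0.5, 0.7], [-0.2, -0.6], [0.1, -0.0]]
hub [ 0.54788203 -0.04360381] cap [0.64593996 0.02297976] r 0.11852733710004724 q -1.2938979159995183
hub [ 0.54741122 -0.0437298 ] cap [0.64593996 0.02297976] r 0.11898771853426394 q -1.295244738091141
red tri [0.64749907 0.02445554 0.11067901] 0.001592213784990692
```

```bash
cat >> h.py <<'E'
from scipy.spatial.transform import Rotation as Ro
O=np.array([.5478,-.0437]);YAW=-1.2512
def pose(q,z,flip=0,r=.12):
    th=YAW+q+np.pi; a=th+np.pi/2+flip*np.pi
    y=np.array([np.cos(a),np.sin(a),0]);zz=np.array([0,0,-1.])
    R=np.c_[np.cross(y,zz),y,zz]
    return [O[0]+r*np.cos(th),O[1]+r*np.sin(th),z],Ro.from_matrix(R).as_rotvec()
E
python3 - <<'E'
from workcell import env
from h import *
print(env.grip_point_offset)
for f in(0,1):
  for q in(-1.29,-.7,0,.6):
    for z in ([.22,.097] if q<-1 else [.125]):
      j=env.solve_ik(*pose(q,z,f)); print(f,q,z,None if j is None else np.round(j,2).tolist())
E
```

```text
0.0187
0 -1.29 0.22 [-0.0, 0.05, 1.48, 0.0, 1.61, -2.17]
0 -1.29 0.097 [-0.0, 0.1, 1.63, 0.0, 1.41, -2.17]
0 -0.7 0.125 [0.07, -0.02, 1.71, -0.0, 1.45, -2.69]
0 0 0.125 [0.09, -0.21, 1.88, -0.0, 1.47, 2.91]
0 0.6 0.125 [0.01, -0.36, 2.0, 0.0, 1.5, 2.23]
1 -1.29 0.22 [-0.0, 0.05, 1.48, 0.0, 1.61, 0.97]
1 -1.29 0.097 [-0.0, 0.1, 1.63, 0.0, 1.41, 0.97]
1 -0.7 0.125 [0.07, -0.02, 1.71, -0.0, 1.45, 0.45]
1 0 0.125 [0.09, -0.21, 1.88, -0.0, 1.47, -0.23]
1 0.6 0.125 [0.01, -0.36, 2.0, 0.0, 1.5, -0.91]
```

```bash
python3 - <<'E'
from workcell import env
from h import *
env.movep(*pose(-1.29,.23,1))
d=env.get_image("wrist"); cv2.imwrite("pics/w1.png",d["color"][:,:,::-1])
print(blobs(d["color"],(0,150,70),(8,255,255),(0,0,560,420)))
p=pose(-1.29,.144,1)[0]; print("expected cap px",proj(d,p),"at .082",proj(d,p[:2]+[.082]),env.current_time())
E
```

```text
[([261, 177, 31, 44, 1065], [275.9, 198.9]), ([445, 224, 3, 2, 3], [446.0, 224.7])]
expected cap px (np.float64(278.7104237277146), np.float64(206.94165617975486)) at .082 (np.float64(278.5299219932697), np.float64(189.78564383342282)) 2.6333
```

View pics/w1.png

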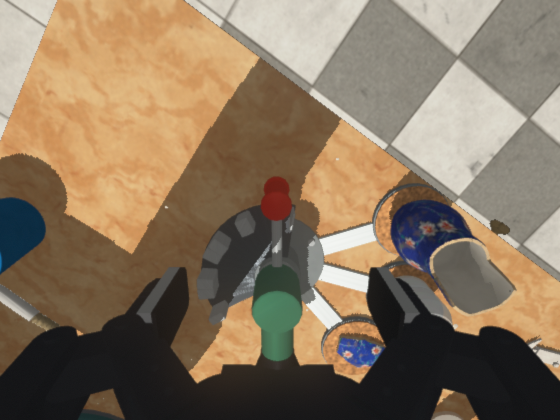

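The cap is at (276,206) and the predicted position was (279,207), so it sits about 2.5 mm to the +q side. I'll use q = -1.272 and grasp.

```bash
python3 - <<'E'
from workcell import env
from h import *
q=-1.272
P=lambda n:print(n,round(env.current_time(),2),np.round(env.current_ee_pos(),4),np.round(env.current_ft_force(),1),round(env.current_gripper_width(),3),np.round(env.current_gripper_force(),1))
p,o=pose(q,.23,1); env.servo_line(p,.1,o)
p[2]=.096; env.servo_line(p,.12); P("down")
env.set_gripper(0,50); P("grip")
p[2]+=.025; env.servo_line(p,.06); P("lift")
d=env.get_image("wrist"); cv2.imwrite("pics/w2.png",d["color"][:,:,::-1])
d=env.get_image("scene"); cv2.imwrite("pics/s2.png",cv2.resize(d["color"][150:280,230:400],None,fx=4,fy=4)[:,:,::-1])
print(blobs(d["color"],(0,150,90),(8,255,255),(335,140,375,215)))
E
```

```text
down 4.15 [0.646  0.0259 0.0969] [-0.1 -0.1  0.2] 0.999 0.0
grip 4.74 [0.6457 0.0259 0.0963] [0.1 0.6 3.4] 0.296 48.9
lift 5.31 [0.6455 0.0258 0.1211] [-0.7 -1.2 -5.2] 0.3 49.8
[([350, 180, 9, 16, 105], [353.9, 188.2]), ([351, 172, 1, 2, 2], [351.0, 172.5])]
```

View pics/s2.png

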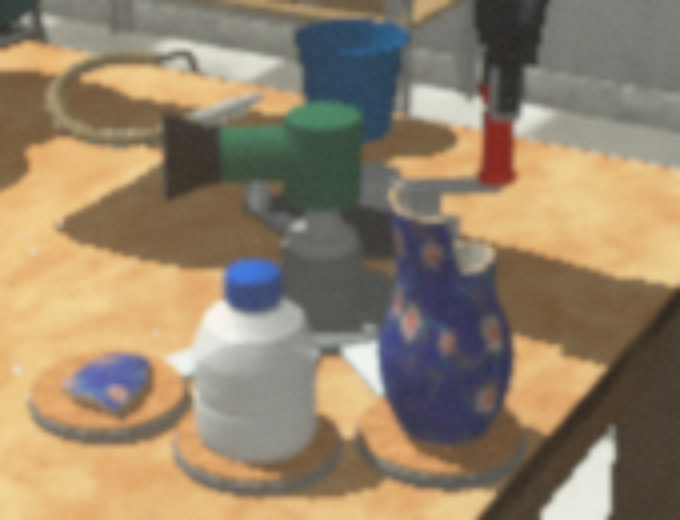

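The red handle's bottom edge has risen about 8 px and the wrist carries -5 N, so the lever is lifted. Next I'll swing it along the arc.

```bash
python3 - <<'E'
from workcell import env
from h import *
P=lambda n:print(n,round(env.current_time(),2),np.round(env.current_ee_pos(),4),np.round(env.current_ft_force(),1),round(env.current_gripper_width(),3))
for q in np.linspace(-1.272,.6,13)[1:]:
    p,o=pose(q,.121,1); env.servo_line(p,.08,o); P(round(q,2))
    if np.linalg.norm(env.current_ft_force())>35: print("STOP");break
d=env.get_image("top"); cv2.imwrite("pics/t3.png",cv2.resize(d["color"][115:235,190:330],None,fx=5,fy=5,interpolation=cv2.INTER_CUBIC)[:,:,::-1])
E
```

```text
-1.12 5.79 [0.6336 0.0402 0.1209] [-1.2 -0.5 -6.5] 0.289
-0.96 6.17 [0.6198 0.0524 0.1211] [ 1.   2.3 -5.3] 0.296
-0.8 6.56 [0.6042 0.0624 0.1212] [ 1.6  4.2 -5.6] 0.296
-0.65 6.94 [0.5869 0.07   0.1211] [ 1.9  6.5 -6.2] 0.294
-0.49 7.33 [0.5687 0.0749 0.1212] [ 1.1  8.3 -5.9] 0.293
-0.34 7.71 [0.55   0.0768 0.1212] [ 0.6  9.8 -5.7] 0.298
-0.18 8.09 [0.5312 0.0757 0.1211] [-0.9 10.9 -6.1] 0.296
-0.02 8.47 [0.5127 0.0717 0.1211] [-2.7 11.8 -5.5] 0.293
0.13 8.86 [0.4951 0.0649 0.121 ] [-3.8 11.9 -5.2] 0.293
0.29 9.24 [0.4787 0.0553 0.1209] [-7.  12.5 -6.3] 0.296
0.44 9.62 [0.4641 0.0434 0.1208] [-7.4 11.4 -5.7] 0.292
0.6 10.01 [0.4515 0.0293 0.1207] [-9.1 10.2 -5.8] 0.293
```

View pics/t3.png

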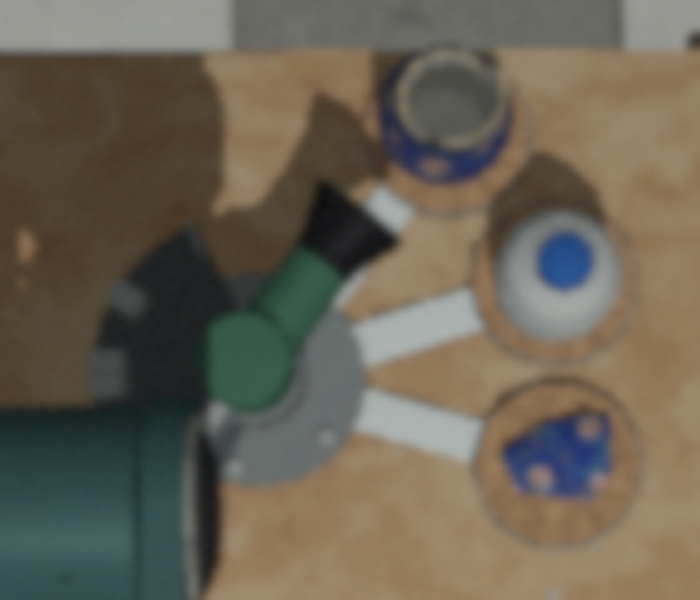

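The nozzle points along the vase's white strip, with the mouth at about (350,230), and nothing has been disturbed. I'll lower the lever into the notch.

```bash
python3 - <<'E'
from workcell import env
from h import *
P=lambda n:print(n,round(env.current_time(),2),np.round(env.current_ee_pos(),4),np.round(env.current_ft_force(),1),round(env.current_gripper_width(),3))
p=pose(.6,.121,1)[0]
for z in(.113,.107,.102,.098,.0965):
    p[2]=z; env.servo_line(p,.04); P(z)
    if env.current_ft_force()[2]>20: print("STOP");break
E
```

```text
0.113 10.41 [0.4516 0.0295 0.1125] [-9.7 10.1 -6.3] 0.297
0.107 10.71 [0.4516 0.0295 0.1065] [-10.   10.2  -5.6] 0.293
0.102 10.98 [0.4516 0.0295 0.1015] [-8.4 10.8 -5.8] 0.291
0.098 11.23 [0.4516 0.0296 0.0975] [-10.1  10.3  -4.9] 0.296
0.0965 11.48 [0.4517 0.0298 0.097 ] [-13.4  13.2   4.6] 0.295
```

The lever bottomed at its starting height. Now I'll release and retreat.

```bash
python3 - <<'E'
from workcell import env
from h import *
env.set_gripper(1.0)
p=np.array(env.current_ee_pos()); p[2]=.25; env.servo_line(p,.12)
d=env.get_image("wrist"); 
env.movep([.35,.40,.28],pose(.6,.2,1)[1]) 
a=env.get_image("top");s=env.get_image("scene")
cap=blobs(a["color"],(0,150,70),(8,255,255),(170,170,260,260)); print(cap)
cs=blobs(s["color"],(0,150,70),(8,255,255),(230,150,335,230)); print(cs)
if cap and cs:
    print("tri",cross(ray(a,*cap[0][1]),ray(s,*cs[0][1])))
    w=plane(a,*cap[0][1],.13)[:2]-O; print("q",(np.arctan2(w[1],w[0])-YAW)%(2*np.pi)-np.pi)
f=lambda im,x,y:cv2.resize(im[y:y+100,x:x+140],None,fx=4,fy=4,interpolation=cv2.INTER_CUBIC)[:,:,::-1]
cv2.imwrite("pics/fin.png",np.hstack([f(a["color"],190,120)[:,:400],f(s["color"],255,170)[:,:400]]))
print(env.current_time(),env.current_ft_force())
E
```

```text
[([209, 217, 10, 9, 74], [213.3, 221.2])]
[([290, 167, 9, 23, 144], [294.4, 178.2])]
tri (array([0.45228874, 0.03004663, 0.11021815]), np.float64(0.0014983002277018846))
q 0.6041566188980028
15.1167 [-0.17326989 -0.19085194  0.01519869]
```

View pics/fin.png

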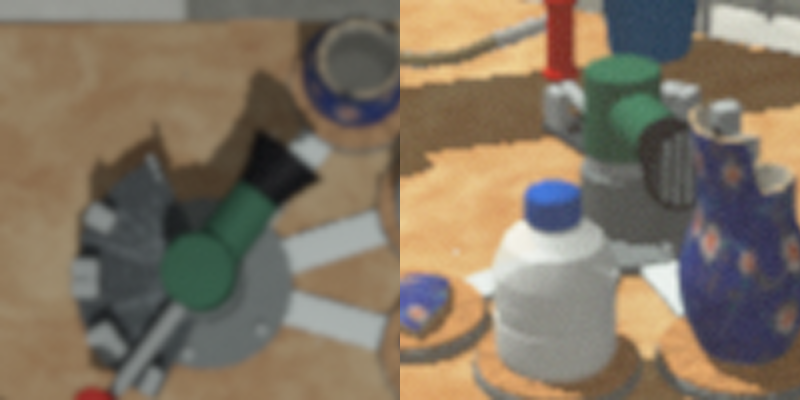

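The lever lies between the two lower-left teeth at q ≈ 0.60. Its handle height is 0.110, the same as when it was lowered at the start. The vase and bottle stand where they were.

```bash
python3 -c "
from workcell import env
print(env.hand_in())"
```

```text
the job is handed in; nothing more can be done
None
```

I handed the job in at about 15 s: the lever is down in the +0.6 notch with the nozzle pointing at the vase on pad2, and the gripper is released and clear. The final pictures show the vase and bottle where they were; I did not measure the sherd or the jars again. The hand-in gave no verdict.

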